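# Stopper the sample canister and hang it on its stand

### The arm

A 6-joint arm with a two-finger parallel gripper is mounted at the origin on a cart in front of the work surface, level with it; the furniture and walls round the work are solid. World frame = base frame: x ahead of the robot, y to its left, z up, the work surface at z = 0. Lengths are in m, angles in rad, forces in N, time in s.
With the tool pointing down it reaches from about 0.35 to 0.875 m from the base axis. Payload 4.2 kg.
Tool frame: the origin (TCP) lies midway between the tips of the shut fingers; the grasp point (between the pads) lies 19 mm behind it; y points along the fingers, z is the direction in which the jaws open and shut, and the axes are right-handed (so a half turn about y gives the same grasp; the last joint's range is limited). The gripper opens to 87 mm and grips with 3 to 60 N. Pads are 19 mm wide; open, the fingers measure 117 mm over their backs; the gripper's body (75 mm by 190 mm) begins 51 mm behind the grasp point.
Start: joints at [1.545, 0.385, 0.008, 0, -1.194, -0.259], TCP at [0.176, 0.6, 0.223] pointing down, gripper open.
Joint ranges: [-3.14, 3.14], [-1.21, 2.06], [-1.07, 1.41], [-3.16, 2.05], [-2.99, -0.16], [-3.1, 3.1]. Speed limits (rad/s): [2.79, 2.79, 3.14, 3.14, 3.14, 3.14].

### API

Orientations are given as a unit quaternion [w, x, y, z].
In Python, from workcell import manip, camera, camera_info, job gives the robot as it stands.
- The arm moves only by the tool arm_command, never from a script. Its argument "motion" is a list of rows, each a list of 7 numbers: the turn, a rotation vector about the tool's x, y, z in degrees, then the shift along the tool's x, y, z in m, then the closure, from -1 (fully open) to 1 (shut), so that 0 is half open. A call has 1 to 20 rows; each row shifts and turns the commanded pose from where the row before left it, along the tool's axes as they then stand; what a row does not reach is not made up. A row lasts 1/12 s, in which the tool goes at most 41.7 mm and 7.16 degrees, less where a joint would pass 70% of its speed; a pose out of reach is approached as far as the arm can. A call with a gripper value outside its range is refused whole. The fingers move at their own pace and stop on an object; "force" is the grip in N (left out, the last holds). Time passes only in rows, so rows that do not move let the fingers close. It gives the time, the measured TCP pose, the force and the opening at its end, in the units of the state.
- manip.state(): the state, without advancing time (a new reading comes with each control period).
- camera(name): name is "side" or "top"; returns the picture (480x640x3 uint8, red, green, blue); there is no depth.
- camera_info(name): a dict with "fx", "fy", "cx", "cy" (pixels), "origin" and "orientation" of the camera in the world. Camera axes: x right, y up, looking along -z (the intrinsics and any distortion apply to the point x, -y, -z); pixel columns grow to the right and rows downward; lengths in m; the calibration is good to about 2 mm. A picture is of the moment at which its call begins. camera_info takes no time and is no camera call.
- job.hand_in(): hands the job in, once; it reports no verdict.
The state is a dict: "time_s": time; "joints": joint angles; "qd": joint speeds; "joint_torque": joint torques, N m; "eef_pos": TCP position; "ee_rot": TCP orientation; "contact_force": force on the tool from outside, world axes, zero at the start; "wrist_torque": the same for the moment, N m; "opening": opening from 0.0 (shut) to 1.0 (fully open).
Only numpy, scipy, OpenCV 4.12 (cv2) and the standard library are available. Lean on these libraries where they do the work, as an engineer would, in place of code of your own. Each camera call takes 0.05 s, during which the arm holds its last target. There are 200 camera calls.

### The job

Put the stopper fully home in the neck of the steel sample canister while it stands on the table, then hang the canister by its wire bail on the hook of the stand, so that it hangs freely and still with the stopper still in place. Keep the canister upright, and leave the jars, boxes and other things where they stand.

Things in the scene. Friction and masses are not known exactly. Their poses are not given: they have to be found in the camera images.
- canister: Bright steel sample canister standing on the table, 0.32 kg. Origin: centre of its underside; z up, -x: neck side (at the start roughly to the robot's left), y: along the bail's span. Round body 76 mm diameter, 60 mm high; an open neck rises from its top near its -x edge, and a rigid (not swinging) wire bail with a grip block on top stands over its middle.
- canister_mouth (a point): Centre of the neck's open rim (canister frame: -16, 0, 86 mm), axes as the canister's. Neck 37 mm outside, straight bore 30 mm diameter, 26 mm deep. Bail and grip block rise just behind it, so a gripper setting something in must lean back from them, its upper end towards the canister's -x, by 25 to 45 degrees.
- canister_bail (a point): Middle of the underside of the bail's crossbar (canister frame: 2, 0, 188.5 mm), which rests on the hook when hung; axes as the canister's. Wire 7 mm thick in the plane x = 2 mm: legs at y = +-36 mm up to z = 164 mm, then sloping in to the crossbar, straight for y = +-8 mm.
- canister_grip (a point): In the fixed grey grip block on top of the bail (canister frame: 2, 0, 220 mm), a good height for the middle of the finger pads. Block 14 mm in x, 22 mm in y (pinch it across y), from z = 194 to 236 mm; axes as the canister's.
- stopper: Loose stopper standing on its narrow foot on the table, 68 mm high, 0.04 kg, round about z. Origin: centre of its foot; z up. Black tapered plug, 23 mm diameter near the foot to 27.6 mm at 24 mm height; black flange 37 mm diameter from 24 to 30 mm; white round stem 16 mm diameter from 30 to 68 mm, to be pinched.
- stopper_seat (a point): Centre of the flange's underside (24 mm above the foot); coincides with canister_mouth when the stopper is fully home.
- stopper_grip (a point): Point on the stem's axis 57 mm above the foot, a good height for the middle of the finger pads.
- hook_stand: Fixed stand. Origin: foot of the post at table height; z up; hook points along -x, to the robot and left. Grey foot plate 150 x 120 x 12 mm (x = -120 to 30 mm); 9 mm steel post at the origin; from its top (z = 248 mm) a 9 mm steel arm reaches along -x, dips slightly and ends in an upturned tip with a black ball 12 mm wide.
- hook_seat (a point): Lowest place on top of the hook's arm, where the bail shall rest (stand frame: -72, 0, 242.5 mm); axes as the stand's.
- hook_tip (a point): Top of the ball on the upturned tip (stand frame: -92, 0, 261 mm). The bail's underside has to pass over this.
- jar_black: Bystander: jar with black cap, 43 mm diameter, 72 mm high, origin under its centre.
- jar_back: Bystander: a second such jar, 43 mm diameter, 72 mm high, further left; origin under its centre.
- tip_box: Bystander: hinged tip box with clear lid, 84 x 101 x 62 mm, origin under its centre.
- strip_block: Bystander: black eight-well strip block, 26 x 130 x 31 mm (long along its y), lying between the work's places; origin under its centre.
- vial: Bystander: small upright screw-cap tube, 17 mm diameter, 50 mm high; origin under its centre.
- swab_box: Bystander: flat carton 102 x 152 x 34 mm at the left; origin under its centre.
Mind the look-alikes: they are no part of the job. Leave any green look-alike of the stopper alone.

How it is judged:
By the outcome, as a careful person would: the job done as asked, in the order asked, and still so for the second after the job is handed in, with the robot touching nothing.
It also fails if it takes over 72 s, if anything falls off the work surface, if the arm or the gripper's body presses on something with over 40 N, if the wrist force passes 120 N, or if a joint passes its speed limit or range.

## Working session

There is one attempt and no reset: what is moved stays moved. The work goes in short steps, Python scripts to look and compute and a tool call to move; the robot and the scene stay as the last step left them, time stands still between calls to the robot, and variables do not carry over. Pictures are saved under pics/ and viewed, about 8 in all and at most 12, crops included, and the job is handed in when it is done.

Besides the shell and the picture viewer there is one more tool, called after "Emit:" by a JSON object that holds its "api" and its "payload". arm_command: Moves the arm, as the interface text tells. Its arguments: {"type":"object","properties":{"motion":{"type":"array"},"force":{"type":"number"}},"required":["motion"]}

```bash
mkdir -p pics; ls
python3 - <<'E'
from workcell import manip, camera, camera_info, job
import cv2
for n in ("side","top"):
    cv2.imwrite(f"pics/{n}0.png",camera(n)[:,:,::-1]); print(n,camera_info(n))
print(manip.state())
E
```

```text
pics
side {'fx': 515.8403648771102, 'fy': 515.8403648771102, 'cx': 317.3965093629049, 'cy': 236.5878107945147, 'origin': array([0.19314603, 1.01919376, 0.71943413]), 'orientation': array([-0.17019977, -0.09802418,  0.51634333,  0.83355436])}
top {'fx': 540.1055879915506, 'fy': 540.1055879915506, 'cx': 320.53904721448106, 'cy': 242.06999665433904, 'origin': array([0.41293965, 0.05170469, 1.59408758]), 'orientation': array([ 0.70781267,  0.03767348, -0.03375088, -0.70458698])}
{'time_s': 0.1, 'joints': array([ 1.54460628e+00,  3.85478546e-01,  6.80151489e-03, -4.21811137e-04,
       -1.19401339e+00, -2.58597207e-01]), 'qd': array([-0.0011486 , -0.00089055,  0.00200442,  0.0039184 ,  0.00130688,
        0.00012104]), 'joint_torque': array([-5.83338278e-04, -3.91692317e+01,  1.87934232e+01,  4.23186064e+00,
        1.34320400e-02, -7.56366694e-05]), 'eef_pos': array([0.17543457, 0.5993273 , 0.2215869 ]), 'ee_rot': array([ 0.10046203, -0.10034195, -0.6992609 ,  0.70062334]), 'contact_force': array([-0.09162308, -0.90952501, -0.54683663]), 'wrist_torque': array([ 0.04233986, -0.02236183, -0.01658383]), 'opening': 1.000278564939062}
```

View pics/side0.png

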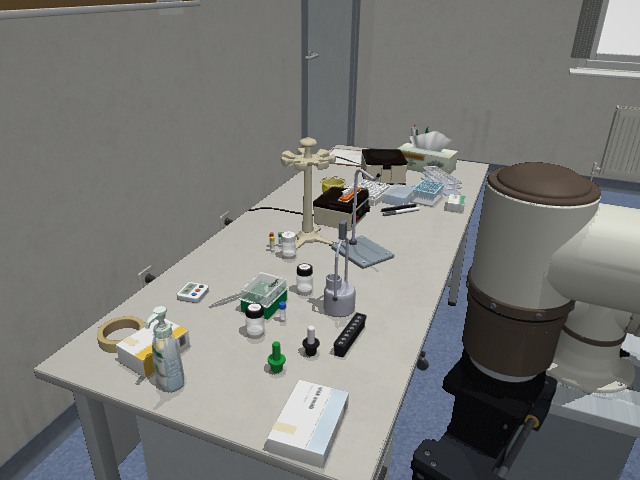

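View pics/top0.png

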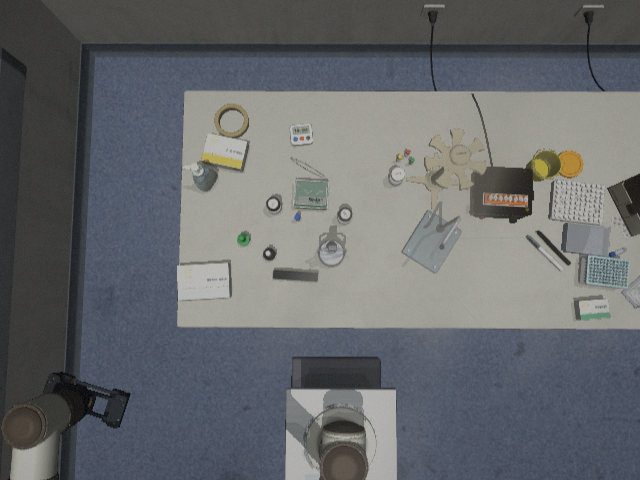

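The stopper candidate is black with a white stem, at side (311,340) and top (269,253). Look-alikes:
- green stopper: side (276,357), top (243,239)
- black-capped jars: side (255,318) and (304,278), top (273,204) and (345,214)
- vial: side (282,312)

The canister is at side (340,297), top (331,248). The hook stand is at side (357,215), top (433,240). I'll check these in one close crop montage.

```bash
cat > h.py <<'E'
import numpy as np, cv2
from scipy.spatial.transform import Rotation as R
from workcell import manip, camera, camera_info, job
def q(w): return R.from_quat([w[1],w[2],w[3],w[0]])
C={n:camera_info(n) for n in("side","top")}
def ray(n,u,v):
    c=C[n]; d=np.array([(u-c["cx"])/c["fx"],-(v-c["cy"])/c["fy"],-1.]); d=q(c["orientation"]).apply(d)
    return np.array(c["origin"]),d/np.linalg.norm(d)
def plane(n,u,v,z):
    o,d=ray(n,u,v); return o+d*(z-o[2])/d[2]
def proj(n,p):
    c=C[n]; a=q(c["orientation"]).inv().apply(np.asarray(p,float)-c["origin"])
    return c["cx"]-c["fx"]*a[...,0]/a[...,2], c["cy"]+c["fy"]*a[...,1]/a[...,2]
def tri(a,b):
    A=0;B=0
    for n,u,v in(("side",*a),("top",*b)):
        o,d=ray(n,u,v); M=np.eye(3)-np.outer(d,d); A=A+M; B=B+M@o
    p=np.linalg.solve(A,B); return p
def crop(im,x,y,w,h,s): return cv2.resize(im[y:y+h,x:x+w],None,fx=s,fy=s,interpolation=cv2.INTER_CUBIC)
E
python3 - <<'E'
import cv2,numpy as np
from h import crop
s=cv2.imread("pics/side0.png");t=cv2.imread("pics/top0.png")
a=np.hstack([crop(s,290,215,80,60*150//150,5)[:300], crop(t,240,225,100,75,4)])
b=np.hstack([crop(s,290,270,80,100,3)[:300,:240], crop(s,330,160,70,100,3)[:300], crop(t,400,195,87,75,4)[:, :348]])
a=a[:300,:798]; b=b[:300,:798]
W=max(a.shape[1],b.shape[1]); pad=lambda m:cv2.copyMakeBorder(m,0,0,0,W-m.shape[1],cv2.BORDER_CONSTANT)
cv2.imwrite("pics/m1.png",np.vstack([pad(a),pad(b)]))
E
```

```text
(no output)
```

View pics/m1.png

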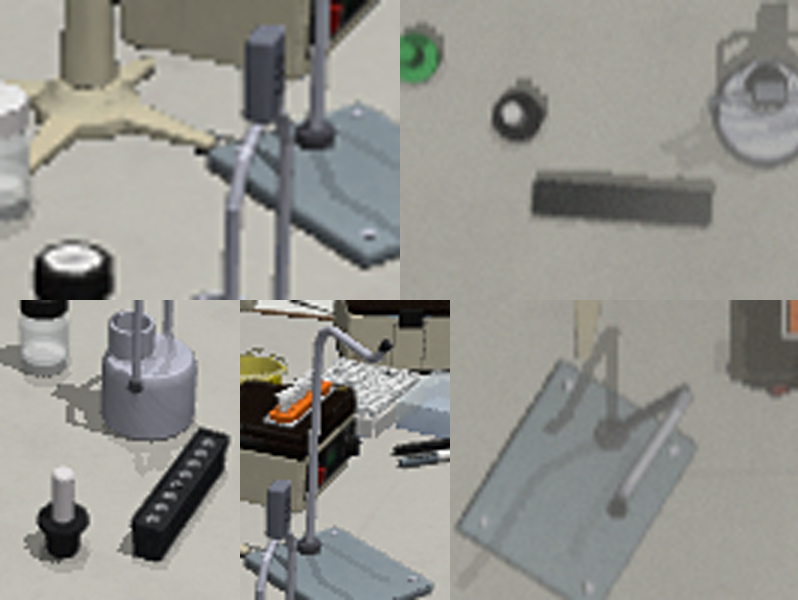

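Montage shows the right stopper (black plug, white stem, top px about (268,253)), the canister with neck at side (334,279), near leg foot at side (335,299), and the hook ball at side (378,275→ about 175). Next I measure.

Run:
```python
from h import *
s=cv2.imread("pics/side0.png");t=cv2.imread("pics/top0.png")
# stopper
print("stem top side z.068",plane("side",311.3,327.3,.068),"top",plane("top",268,253,.068), tri((311.3,327.3),(268,253)))
# hook ball / stand base
print("block top", plane("side",343.2,221.5,.236),plane("top",332,248.3,.236))
print("leg foot",plane("side",335,298.7,.06)); print("neck rim",plane("side",334.3,279.3,.086))
print("postfoot side",plane("side",330+69/3,160+247/3,.012),"ball side",plane("side",330+144/3,160+46/3,.255),"ball top",plane("top",400+167/4,195+209/4,.255),"post top",plane("top",400+236/4,195+92/4,.248))
a=np.hstack([crop(s,315,215,50,75,8),crop(t,310,225,45,75,8)[:600,:360]]); cv2.imwrite("pics/m2.png",a)
```

```text
stem top side z.068 [0.53557163 0.21050113 0.068     ] top [0.53587    0.20939266 0.068     ] [0.53596623 0.20948705 0.06718775]
block top [0.53591801 0.03271741 0.236     ] [0.53494874 0.03057598 0.236     ]
leg foot [0.53273699 0.07861808 0.06      ]
neck rim [0.55024847 0.03938494 0.086     ]
postfoot side [ 0.61675536 -0.2967048   0.012     ] ball side [ 0.53803369 -0.23941714  0.255     ] ball top [ 0.53705275 -0.24200287  0.255     ] post top [ 0.61170685 -0.28814825  0.248     ]
```

View pics/m2.png

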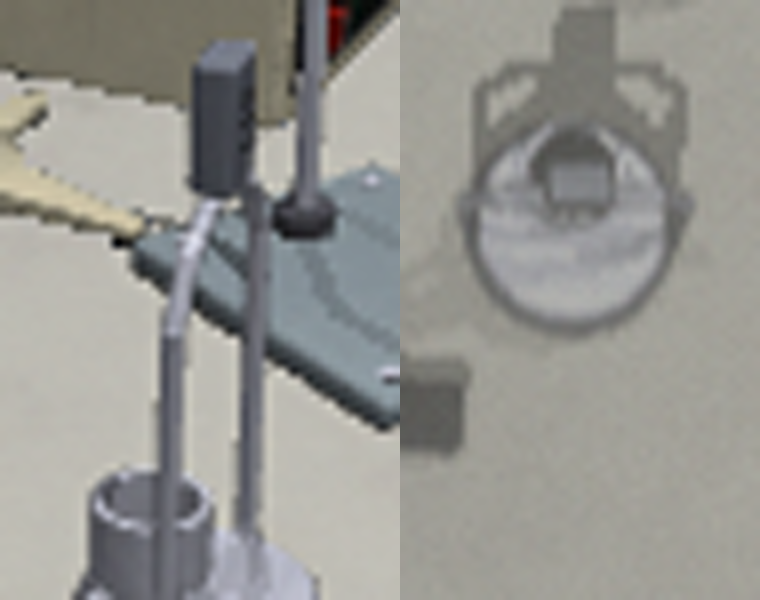

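The top view puts the bore at about (331.5,246.5) and the bail lugs at (318,251) and (345.5,251). So the neck lies on the world +x side, away from the robot, not to its left. I'll check that numerically along with the tool axes.

Run:
```python
from h import *
P=lambda *a:print(*[np.round(x,4) if not isinstance(x,str) else x for x in a])
P("neck side",plane("side",334,277.3,.086),"top",plane("top",331.5,246.5,.086))
P("block side",plane("side",315+224/8,215+55/8,.236),"top",plane("top",332.5,247.75,.236))
P("disc",plane("top",331.5,252.75,.06),"lugs z.05",plane("top",318.1,251.25,.05),plane("top",345.6,251.25,.05))
s=cv2.imread("pics/side0.png");t=cv2.imread("pics/top0.png")
M=q(manip.state()["ee_rot"]).as_matrix();P("tool axes cols\n",M)
# what would model predict, neck towards +x (yaw180) or +y (yaw -90)
for yaw in(180,170,190,-90):
    r=R.from_euler("z",yaw,degrees=True); o=np.array([.5355,.031,0])-r.apply([.002,0,0])
    P("yaw %d"%yaw,*[np.array(proj(n,o+r.apply(p))) for p in([-.016,0,.086],[.002,.036,.164],[.002,-.036,.164],[0,0,.06]) for n in("side","top")])
```

```text
neck side [0.5542 0.0312 0.086 ] top [0.5535 0.0297 0.086 ]
block side [0.5356 0.0348 0.236 ] top [0.5363 0.0293 0.236 ]
disc [0.538  0.0292 0.06  ] lugs z.05 [0.543  0.0675 0.05  ] [ 0.5433 -0.0113  0.05  ]
tool axes cols
 [[-9.597e-01 -4.000e-04 -2.811e-01]
 [ 2.811e-01 -1.900e-03 -9.597e-01]
 [-1.000e-04 -1.000e+00  1.900e-03]]
yaw 180 [334.2847 277.3236] [331.0213 246.4928] [347.8177 243.1552] [344.9655 250.5749] [336.985 256.669] [317.8639 250.4566] [340.2592 288.0961] [330.8774 252.9314]
yaw 170 [334.8629 276.724 ] [332.1359 246.5947] [350.2528 243.7511] [344.7588 252.92  ] [334.4592 256.015 ] [318.0822 248.1144] [340.3219 288.0272] [330.9993 252.9426]
yaw 190 [333.92   277.9741] [329.9062 246.5851] [345.2347 242.7563] [344.7603 248.2302] [339.6934 257.1093] [318.0573 252.8027] [340.2204 288.1705] [330.7554 252.9415]
yaw -90 [338.7333 282.6016] [324.5755 252.8642] [327.9348 246.7702] [331.4507 237.0482] [357.4455 252.7756] [331.3746 264.0517] [340.7548 288.6911] [330.1731 253.6283]
```

Yaw ≈ 180° is confirmed, with the neck towards +x. The predicted bail knee at side (337,256.7) matches the one I saw. So the gripper must lean with its upper end towards +x, and I'll use 38°. I set the orientation first.

Emit:
{"api": "arm_command", "payload": {"motion": [[0,-5.45,0,0,0,0,-0.2],[0,-5.45,0,0,0,0,-0.2],[0,-5.4,0,0,0,0,-0.2],[0,0,-6.5,0,0,0,-0.2],[0,0,-6.5,0,0,0,-0.2],[0,0,-6.5,0,0,0,-0.2],[0,0,-6.5,0,0,0,-0.2],[0,0,-6,0,0,0,-0.2],[0,0,-6,0,0,0,-0.2],[0,0,0,0,0,0,-0.2],[0,0,0,0,0,0,-0.2]], "force": 25}}

```text
time_s: 1.02
eef_pos: [0.1771, 0.5994, 0.2205]
ee_rot: [0.232, 0.229, -0.668, 0.669]
contact_force: [-0.2, -0.9, -0.4]
opening: 0.603
```

```bash
cat >> h.py <<'E'
def go(t,head=True):
    s=manip.state(); M=q(s["ee_rot"]).as_matrix(); d=np.array(t)-s["eef_pos"]
    print("t",s["time_s"],"pos",s["eef_pos"].round(4),"open mm",round(87*s["opening"],1),"F",s["contact_force"].round(1),"j",s["joints"].round(2)); print(M.round(3)); print("dist",np.linalg.norm(d).round(4),"tool shift",(M.T@d).round(4))
E
python3 -c "
from h import *
go([.524,.21,.142])"
```

```text
t 1.0167 pos [0.1771 0.5994 0.2205] open mm 52.5 F [-0.2 -0.9 -0.4] j [ 1.21  0.55  0.34 -0.61 -1.62  0.41]
[[-0.788 -0.616 -0.003]
 [ 0.004 -0.001 -1.   ]
 [ 0.616 -0.788  0.003]]
dist 0.5274 tool shift [-0.3234 -0.1514  0.388 ]
```

Emit:
{"api": "arm_command", "payload": {"motion": [[0,0,0,-0.0202,-0.0095,0.0243,-0.2],[0,0,0,-0.0202,-0.0095,0.0243,-0.2],[0,0,0,-0.0202,-0.0095,0.0243,-0.2],[0,0,0,-0.0202,-0.0095,0.0243,-0.2],[0,0,0,-0.0202,-0.0095,0.0243,-0.2],[0,0,0,-0.0202,-0.0095,0.0243,-0.2],[0,0,0,-0.0202,-0.0095,0.0243,-0.2],[0,0,0,-0.0202,-0.0095,0.0243,-0.2],[0,0,0,-0.0202,-0.0095,0.0243,-0.2],[0,0,0,-0.0202,-0.0095,0.0243,-0.2],[0,0,0,-0.0202,-0.0095,0.0243,-0.2],[0,0,0,-0.0202,-0.0095,0.0243,-0.2],[0,0,0,-0.0202,-0.0095,0.0243,-0.2],[0,0,0,-0.0202,-0.0095,0.0243,-0.2],[0,0,0,-0.0202,-0.0095,0.0243,-0.2],[0,0,0,-0.0202,-0.0095,0.0243,-0.2],[0,0,0,0,0,0,-0.2],[0,0,0,0,0,0,-0.2]]}}

```text
time_s: 2.52
eef_pos: [0.5238, 0.2106, 0.1432]
ee_rot: [0.23, 0.23, -0.668, 0.669]
contact_force: [-0.8, -0.0, -0.1]
opening: 0.597
```

```bash
python3 -c "
from h import *
go([.524,.21,.042])
s=camera('side')[:,:,::-1];t=camera('top')[:,:,::-1]
a=np.hstack([crop(s,240,230,110,150,4)[:600],crop(t,230,190,60,100,6)[:600]]);cv2.imwrite('pics/m3.png',a)"
```

```text
t 2.5167 pos [0.5238 0.2106 0.1432] open mm 52.0 F [-0.8 -0.  -0.1] j [ 0.49  0.69  0.28 -0.3  -1.75  1.11]
[[-0.789 -0.615 -0.001]
 [ 0.001 -0.    -1.   ]
 [ 0.615 -0.789  0.001]]
dist 0.1012 tool shift [-0.0624  0.0797  0.0005]
```

View pics/m3.png

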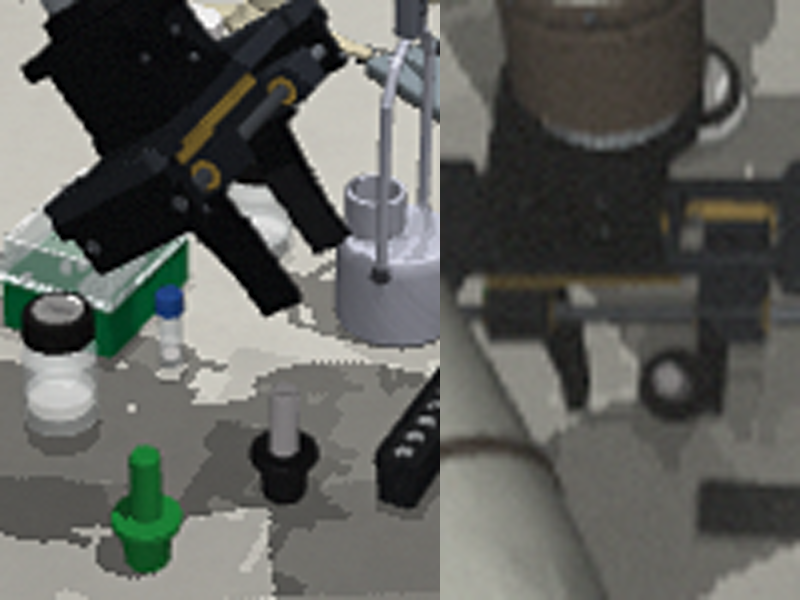

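The gripper is above the right stopper. Fingers straddle the stem (top crop (668,380)), and the green one stands clear on the left. Descending and closing.

Emit:
{"api": "arm_command", "payload": {"motion": [[0,0,0,-0.0078,0.01,0,-0.2],[0,0,0,-0.0078,0.01,0,-0.2],[0,0,0,-0.0078,0.01,0,-0.2],[0,0,0,-0.0078,0.01,0,-0.2],[0,0,0,-0.0078,0.01,0,-0.2],[0,0,0,-0.0078,0.01,0,-0.2],[0,0,0,-0.0078,0.01,0,-0.2],[0,0,0,-0.0078,0.0098,0,-0.2],[0,0,0,0,0,0,-0.2],[0,0,0,0,0,0,0.2],[0,0,0,0,0,0,0.5],[0,0,0,0,0,0,0.8],[0,0,0,0,0,0,1],[0,0,0,0,0,0,1],[0,0,0,0,0,0,1],[0,0,0,0,0,0,1]], "force": 25}}

```text
time_s: 3.95
eef_pos: [0.5239, 0.211, 0.0424]
ee_rot: [-0.23, -0.23, 0.669, -0.669]
contact_force: [0.4, 0.1, 0.5]
opening: 0.173
```

```bash
python3 -c "
from h import *
go([.524,.21,.142])"
```

```text
t 3.95 pos [0.5239 0.211  0.0424] open mm 15.1 F [0.4 0.1 0.5] j [ 0.49  0.79  0.2  -0.3  -1.58  1.16]
[[-0.788 -0.615 -0.   ]
 [ 0.     0.    -1.   ]
 [ 0.615 -0.788 -0.   ]]
dist 0.0996 tool shift [ 0.0612 -0.0786  0.0009]
```

Emit:
{"api": "arm_command", "payload": {"motion": [[0,0,0,0.0119,-0.0153,0,1],[0,0,0,0.0119,-0.0153,0,1],[0,0,0,0.0119,-0.0153,0,1],[0,0,0,0.0119,-0.0153,0,1],[0,0,0,0.0119,-0.0153,0,1],[0,0,0,0.0119,-0.0153,0,1],[0,0,0,0.0119,-0.0153,0,1],[0,0,0,0.0119,-0.0153,0,1],[0,0,0,-0.0066,-0.0052,0.0225,1],[0,0,0,-0.0066,-0.0052,0.0225,1],[0,0,0,-0.0066,-0.0052,0.0225,1],[0,0,0,-0.0066,-0.0052,0.0225,1],[0,0,0,-0.0066,-0.0052,0.0225,1],[0,0,0,-0.0066,-0.0052,0.0225,1],[0,0,0,-0.0066,-0.0052,0.0225,1],[0,0,0,-0.0066,-0.0052,0.0225,1],[0,0,0,0,0,0,1],[0,0,0,0,0,0,1]]}}

```text
time_s: 5.45
eef_pos: [0.5913, 0.0298, 0.1969]
ee_rot: [-0.231, -0.23, 0.669, -0.668]
contact_force: [-0.5, 0.4, -0.7]
opening: 0.173
```

```bash
python3 -c "
from h import *
go([.542,.031,.1344])"
```

```text
t 5.45 pos [0.5913 0.0298 0.1969] open mm 15.1 F [-0.5  0.4 -0.7] j [ 0.24  0.71  0.41 -0.16 -1.91  1.32]
[[-0.788 -0.616 -0.003]
 [ 0.002  0.002 -1.   ]
 [ 0.616 -0.788 -0.   ]]
dist 0.0796 tool shift [ 0.0003  0.0796 -0.0011]
```

Emit:
{"api": "arm_command", "payload": {"motion": [[0,0,0,0,0.0133,0,1],[0,0,0,0,0.0133,0,1],[0,0,0,0,0.0133,0,1],[0,0,0,0,0.0133,0,1],[0,0,0,0,0.0133,0,1],[0,0,0,0,0.0131,-0.001,1],[0,0,0,0,0,0,1],[0,0,0,0,0,0,1]]}}

```text
time_s: 6.12
eef_pos: [0.5419, 0.0327, 0.1349]
ee_rot: [0.23, 0.231, -0.668, 0.669]
contact_force: [-0.1, -0.0, 0.6]
opening: 0.179
```

```bash
python3 -c "
from h import *
go([.542,.031,.1044])
s=camera('side')[:,:,::-1];t=camera('top')[:,:,::-1]
a=np.hstack([crop(s,300,210,65,100,6)[:600],crop(t,300,210,65,100,6)[:600]]);cv2.imwrite('pics/m4.png',a)"
```

```text
t 6.1167 pos [0.5419 0.0327 0.1349] open mm 15.6 F [-0.1 -0.   0.6] j [ 0.26  0.68  0.18 -0.16 -1.72  1.34]
[[-0.788 -0.616  0.001]
 [-0.001 -0.001 -1.   ]
 [ 0.616 -0.788  0.   ]]
dist 0.0305 tool shift [-0.0188  0.024   0.0017]
```

View pics/m4.png

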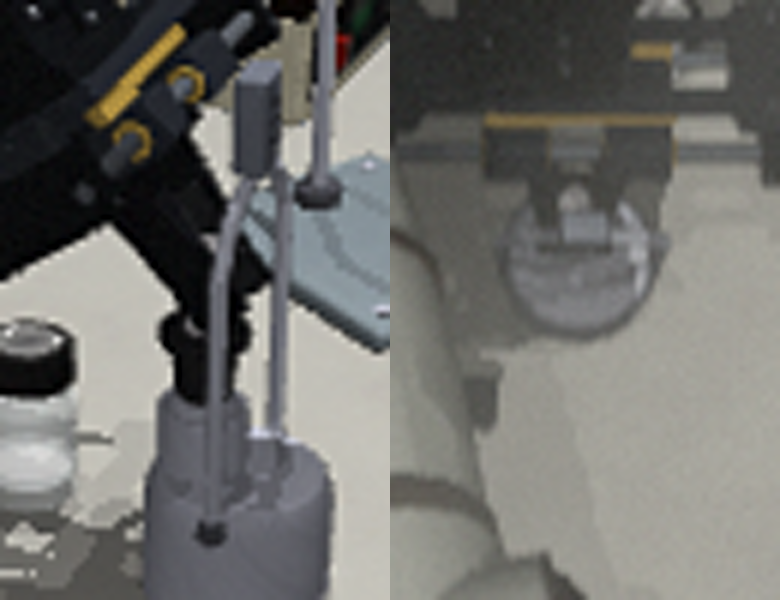

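Side crop: plug centre at x≈206, neck centre at x≈205, so they are aligned and the gripper clears the bail. Inserting.

Emit:
{"api": "arm_command", "payload": {"motion": [[0,0,0,-0.0024,0.0032,0.001,1],[0,0,0,-0.0025,0.0032,0,1],[0,0,0,-0.0025,0.0032,0,1],[0,0,0,-0.0025,0.0032,0,1],[0,0,0,-0.0025,0.0032,0,1],[0,0,0,0,0,0,1]]}}

```text
time_s: 6.72
eef_pos: [0.5417, 0.0308, 0.1133]
ee_rot: [0.231, 0.231, -0.668, 0.668]
contact_force: [0.0, 1.0, -0.7]
opening: 0.172
```

Emit:
{"api": "arm_command", "payload": {"motion": [[0,0,0,-0.0012,0.0016,0,1],[0,0,0,-0.0012,0.0016,0,1],[0,0,0,-0.0012,0.0016,0,1],[0,0,0,-0.0012,0.0016,0,1],[0,0,0,0,0,0,1]]}}

```text
time_s: 7.13
eef_pos: [0.5418, 0.0309, 0.106]
ee_rot: [-0.231, -0.23, 0.669, -0.668]
contact_force: [0.5, -0.1, -0.8]
opening: 0.173
```

```bash
python3 -c "
from h import *
go([.542,.031,.1044])"
```

```text
t 7.1333 pos [0.5418 0.0309 0.106 ] open mm 15.1 F [ 0.5 -0.1 -0.8] j [ 0.26  0.71  0.16 -0.16 -1.67  1.35]
[[-0.788 -0.616 -0.   ]
 [ 0.     0.    -1.   ]
 [ 0.616 -0.788  0.   ]]
dist 0.0016 tool shift [-0.0012  0.0012 -0.0001]
```

Emit:
{"api": "arm_command", "payload": {"motion": [[0,0,0,-0.0006,0.0008,0,1],[0,0,0,-0.0006,0.0008,0,1],[0,0,0,-0.0006,0.0008,0,1],[0,0,0,0,0,0,1]]}}

```text
time_s: 7.47
eef_pos: [0.542, 0.0308, 0.1043]
ee_rot: [0.23, 0.23, -0.668, 0.669]
contact_force: [-0.2, -0.0, 3.6]
opening: 0.172
```

Emit:
{"api": "arm_command", "payload": {"motion": [[0,0,0,-0.0006,0.0008,0,1],[0,0,0,-0.0006,0.0008,0,1],[0,0,0,0,0,0,1]]}}

```text
time_s: 7.72
eef_pos: [0.5421, 0.0306, 0.1042]
ee_rot: [0.23, 0.231, -0.668, 0.669]
contact_force: [-0.8, 0.4, 10.1]
opening: 0.176
```

The stopper stops at TCP z 0.1042, where 0.1044 was expected for fully home, with 10 N upward. Opening slightly and backing out along the tool axis.

Emit:
{"api": "arm_command", "payload": {"motion": [[0,0,0,-0.0003,0.0004,0,1],[0,0,0,0.0006,-0.0008,0,1],[0,0,0,0,0,0,0.45],[0,0,0,0,0,0,0.42],[0,0,0,0,0,0,0.42],[0,0,0,0,0,0,0.42],[0,0,0,0,-0.005,0,0.42],[0,0,0,0,-0.01,0,0.42],[0,0,0,0,-0.015,0,0.42],[0,0,0,0,-0.02,0,0.42],[0,0,0,0,-0.025,0,0.42],[0,0,0,0,-0.03,0,0.42],[0,0,0,0,-0.03,0,0],[0,0,0,0,-0.03,0,0],[0,0,0,0,0,0,0]]}}

```text
time_s: 8.97
eef_pos: [0.6473, 0.0303, 0.2357]
ee_rot: [0.227, 0.226, -0.67, 0.67]
contact_force: [-1.0, -1.1, 0.7]
opening: 0.432
```

```bash
python3 -c "
from h import *
go([.536,.0305,.30])
s=camera('side')[:,:,::-1];t=camera('top')[:,:,::-1]
a=np.hstack([crop(s,300,210,65,100,6)[:600],crop(t,300,210,65,100,6)[:600]]);cv2.imwrite('pics/m5.png',a)"
```

```text
t 8.9667 pos [0.6473 0.0303 0.2357] open mm 37.6 F [-1.  -1.1  0.7] j [ 0.23  0.8   0.67 -0.16 -2.08  1.31]
[[-0.794 -0.607 -0.001]
 [ 0.001  0.    -1.   ]
 [ 0.607 -0.794  0.   ]]
dist 0.1285 tool shift [ 1.274e-01  1.650e-02 -1.000e-04]
```

View pics/m5.png

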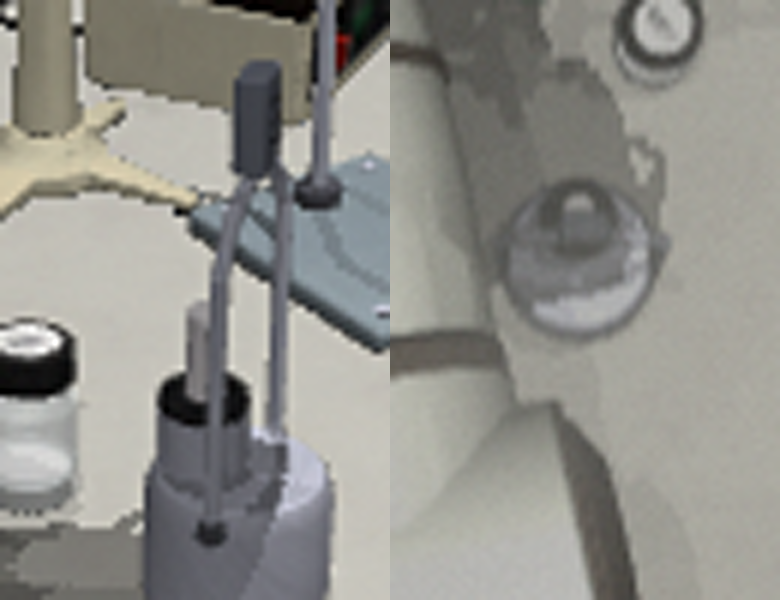

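The flange sits flush on the neck rim (side crop (205,398)) and the canister has not moved. Now raising and turning the tool upright.

Emit:
{"api": "arm_command", "payload": {"motion": [[0,0,0,0.0162,-0.0212,0,0],[0,0,0,0.0162,-0.0212,0,0],[0,0,0,0.0162,-0.0212,0,0],[0,0,6.2,0,0,0,-0.15],[0,0,6.2,0,0,0,-0.15],[0,0,6.2,0,0,0,-0.15],[0,0,6.2,0,0,0,-0.15],[0,0,6.2,0,0,0,-0.15],[0,0,6.3,0,0,0,-0.15],[0,0,0,0.0275,0,0,-0.15],[0,0,0,0.0275,0,0,-0.15],[0,0,0,0.0275,0,0,-0.15],[0,0,0,0.0275,0,0,-0.15],[0,0,0,0,0,0,-0.15],[0,0,0,0,0,0,-0.15]]}}

```text
time_s: 10.32
eef_pos: [0.5324, 0.0307, 0.3131]
ee_rot: [-0.004, -0.005, 0.707, -0.707]
contact_force: [-0.4, 0.2, -0.3]
opening: 0.572
```

```bash
python3 -c "
from h import *
go([.536,.0305,.201])"
```

```text
t 10.3167 pos [0.5324 0.0307 0.3131] open mm 49.8 F [-0.4  0.2 -0.3] j [ 0.36  0.18 -0.05 -0.   -1.35  1.21]
[[-1.    -0.013  0.001]
 [-0.001  0.    -1.   ]
 [ 0.013 -1.    -0.   ]]
dist 0.1122 tool shift [-0.0051  0.1121  0.0002]
```

Emit:
{"api": "arm_command", "payload": {"motion": [[0,0,0.7,-0.004,0,0,-0.15],[0,0,0,0,0.016,0,-0.15],[0,0,0,0,0.016,0,-0.15],[0,0,0,0,0.016,0,-0.15],[0,0,0,0,0.016,0,-0.15],[0,0,0,0,0.016,0,-0.15],[0,0,0,0,0.016,0,-0.15],[0,0,0,0,0.016,0,-0.15],[0,0,0,0,0,0,-0.15],[0,0,0,0,0,0,0.1],[0,0,0,0,0,0,0.3],[0,0,0,0,0,0,0.4],[0,0,0,0,0,0,0.5],[0,0,0,0,0,0,0.8],[0,0,0,0,0,0,0.8],[0,0,0,0,0,0,0.8]], "force": 40}}

```text
time_s: 11.65
eef_pos: [0.5387, 0.0307, 0.202]
ee_rot: [-0.0, -0.0, -0.707, 0.707]
contact_force: [1.1, -2.7, 1.2]
opening: 0.251
```

```bash
python3 -c "
from h import *
go([.536,.0305,.201])"
```

```text
t 11.65 pos [0.5387 0.0307 0.202 ] open mm 21.8 F [ 1.1 -2.7  1.2] j [ 0.36  0.26 -0.24  0.   -1.08  1.21]
[[-1.     0.001 -0.   ]
 [ 0.    -0.    -1.   ]
 [-0.001 -1.     0.   ]]
dist 0.0029 tool shift [0.0027 0.001  0.0002]
```

The grip opening is 21.8 mm against a 22 mm block, so the block is held. Lifting, then turning 33° to match the hook.

Emit:
{"api": "arm_command", "payload": {"motion": [[0,0,0,0,-0.004,0,0.8],[0,0,0,0,-0.008,0,0.8],[0,0,0,0,-0.014,0,0.8],[0,0,0,0,-0.014,0,0.8],[0,0,0,0,-0.014,0,0.8],[0,0,0,0,-0.014,0,0.8],[0,0,0,0,-0.014,0,0.8],[0,0,0,0,-0.008,0,0.8],[0,0,0,0,0,0,0.8],[0,3,0,0,0,0,0.8],[0,5,0,0,0,0,0.8],[0,5,0,0,0,0,0.8],[0,5,0,0,0,0,0.8],[0,5,0,0,0,0,0.8],[0,5,0,0,0,0,0.8],[0,5,0,0,0,0,0.8],[0,0,0,0,0,0,0.8]], "force": 45}}

```text
time_s: 13.07
eef_pos: [0.5377, 0.0309, 0.2899]
ee_rot: [0.202, -0.201, -0.677, 0.678]
contact_force: [-0.1, -0.2, -4.1]
opening: 0.247
```

```bash
python3 -c "
from h import *
go([.4976,-.2153,.2905])"
```

```text
t 13.0667 pos [0.5377 0.0309 0.2899] open mm 21.5 F [-0.1 -0.2 -4.1] j [ 0.36  0.2  -0.09 -0.   -1.29  0.63]
[[-0.838 -0.003 -0.546]
 [ 0.546 -0.    -0.838]
 [ 0.002 -1.     0.002]]
dist 0.2495 tool shift [-0.1009 -0.0004  0.2281]
```

Emit:
{"api": "arm_command", "payload": {"motion": [[0,0,0,-0.003,0,0.007,0.8],[0,0,0,-0.006,0,0.014,0.8],[0,0,0,-0.008,0,0.0178,0.8],[0,0,0,-0.008,0,0.0178,0.8],[0,0,0,-0.008,0,0.0178,0.8],[0,0,0,-0.008,0,0.0178,0.8],[0,0,0,-0.008,0,0.0178,0.8],[0,0,0,-0.008,0,0.0178,0.8],[0,0,0,-0.008,0,0.0178,0.8],[0,0,0,-0.008,0,0.0178,0.8],[0,0,0,-0.008,0,0.0178,0.8],[0,0,0,-0.008,0,0.0178,0.8],[0,0,0,-0.007,0,0.0165,0.8],[0,0,0,-0.005,0,0.0125,0.8],[0,0,0,0,0,0,0.8],[0,0,0,0,0,0,0.8],[0,0,0,0,0,0,0.8]]}}

```text
time_s: 14.48
eef_pos: [0.4985, -0.2152, 0.2909]
ee_rot: [-0.201, 0.2, 0.678, -0.678]
contact_force: [0.3, 0.3, -4.2]
opening: 0.247
```

```bash
python3 -c "
from h import *
go([.5563,-.2535,.2905])
s=camera('side')[:,:,::-1];t=camera('top')[:,:,::-1]
a=np.hstack([crop(s,320,150,80,120,5)[:600],crop(t,390,190,80,120,5)[:600]]);cv2.imwrite('pics/m6.png',a)"
```

```text
t 14.4833 pos [ 0.4985 -0.2152  0.2909] open mm 21.5 F [ 0.3  0.3 -4.2] j [-0.11  0.2  -0.08 -0.   -1.29  1.1 ]
[[-0.839 -0.001 -0.544]
 [ 0.544  0.    -0.839]
 [ 0.001 -1.    -0.   ]]
dist 0.0693 tool shift [-0.0693  0.0003  0.0007]
```

View pics/m6.png

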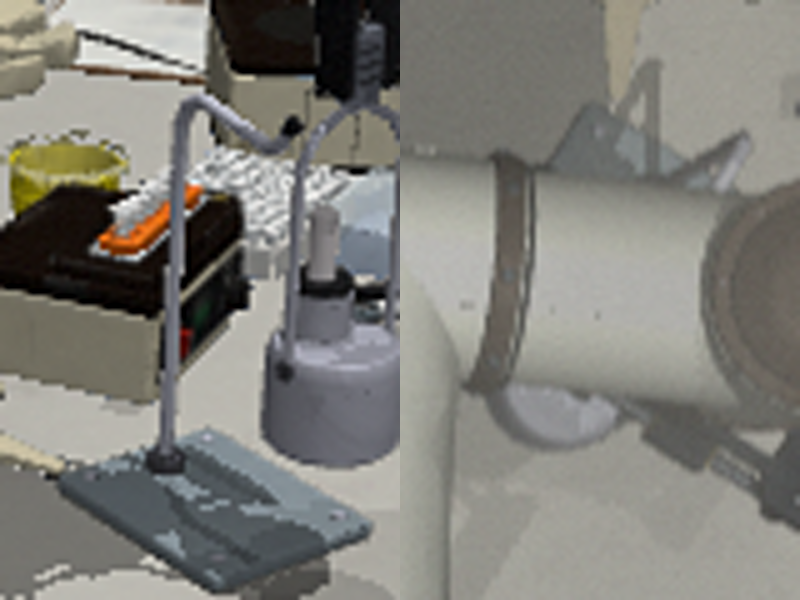

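Held upright with stopper in, the crossbar above the ball's height (ball at side crop (291,127)). Moving in over the tip.

Emit:
{"api": "arm_command", "payload": {"motion": [[0,0,0,-0.004,0,0,0.8],[0,0,0,-0.007,0,0,0.8],[0,0,0,-0.008,0,0,0.8],[0,0,0,-0.008,0,0,0.8],[0,0,0,-0.008,0,0,0.8],[0,0,0,-0.008,0,0,0.8],[0,0,0,-0.008,0,0,0.8],[0,0,0,-0.007,0,0,0.8],[0,0,0,-0.006,0,0,0.8],[0,0,0,-0.005,0,0,0.8],[0,0,0,0,0,0,0.8],[0,0,0,0,0,0,0.8]]}}

```text
time_s: 15.58
eef_pos: [0.5566, -0.253, 0.291]
ee_rot: [-0.201, 0.201, 0.678, -0.678]
contact_force: [-0.3, 0.0, -3.3]
opening: 0.248
```

```bash
python3 -c "
from h import *
go([.5563,-.2535,.256])
p=manip.state()['eef_pos']
print('pred bail',proj('side',p+np.array([-.0023,.0015,-.0135])),'seat',proj('side',np.array([.554,-.252,.2425])),'ball',proj('side',np.array([.5375,-.2407,.255])))
s=camera('side')[:,:,::-1]
a=crop(s,330,150,70,75,8);cv2.imwrite('pics/m7.png',a)"
```

```text
t 15.5833 pos [ 0.5566 -0.253   0.291 ] open mm 21.6 F [-0.3  0.  -3.3] j [-0.16  0.32  0.09 -0.   -1.34  1.16]
[[-0.838 -0.001 -0.545]
 [ 0.545  0.    -0.838]
 [ 0.001 -1.     0.   ]]
dist 0.035 tool shift [-0.0001  0.035   0.0006]
pred bail (np.float64(373.95457384596045), np.float64(165.03301622124883)) seat (np.float64(373.33054690106883), np.float64(177.43819120000308)) ball (np.float64(378.3331452695882), np.float64(175.2116378043275))
```

View pics/m7.png

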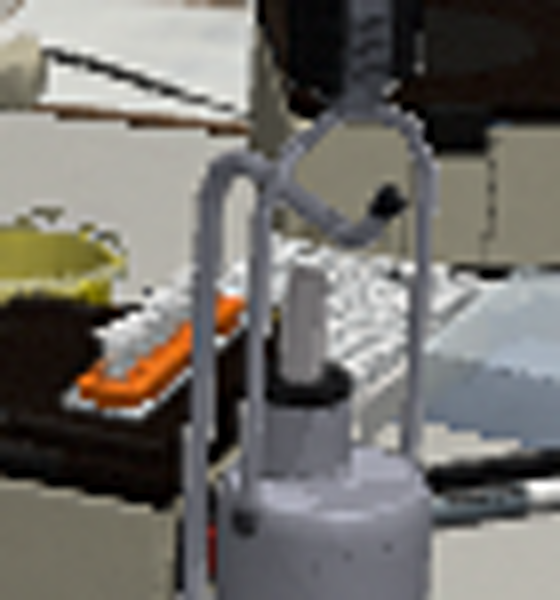

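The hook's arm passes through the bail loop, with the ball on the near side at crop (388,200) and the crossbar at (350,118) as predicted. Lowering.

Emit:
{"api": "arm_command", "payload": {"motion": [[0,0,0,0,0.005,0,0.8],[0,0,0,0,0.006,0,0.8],[0,0,0,0,0.006,0,0.8],[0,0,0,0,0.006,0,0.8],[0,0,0,0,0.004,0,0.8],[0,0,0,0,0.003,0,0.8],[0,0,0,0,0.0015,0,0.8],[0,0,0,0,0,0,0.8],[0,0,0,0,0,0,0.8]]}}

```text
time_s: 16.38
eef_pos: [0.5568, -0.253, 0.2599]
ee_rot: [0.201, -0.201, -0.678, 0.678]
contact_force: [0.1, -0.4, -3.3]
opening: 0.247
```

Emit:
{"api": "arm_command", "payload": {"motion": [[0,0,0,0,0.001,0,0.8],[0,0,0,0,0.001,0,0.8],[0,0,0,0,0.001,0,0.8],[0,0,0,0,0,0,0.8]]}}

```text
time_s: 16.72
eef_pos: [0.5566, -0.2529, 0.2566]
ee_rot: [-0.201, 0.201, 0.678, -0.678]
contact_force: [-0.5, 0.9, -3.6]
opening: 0.245
```

Emit:
{"api": "arm_command", "payload": {"motion": [[0,0,0,0,0.0007,0,0.8],[0,0,0,0,0.0007,0,0.8],[0,0,0,0,0,0,0.8]]}}

```text
time_s: 16.97
eef_pos: [0.5568, -0.253, 0.2559]
ee_rot: [0.201, -0.201, -0.678, 0.678]
contact_force: [-1.3, 0.6, -1.3]
opening: 0.243
```

Emit:
{"api": "arm_command", "payload": {"motion": [[0,0,0,0,0.0007,0,0.8],[0,0,0,0,0,0,0.8]]}}

```text
time_s: 17.13
eef_pos: [0.5569, -0.253, 0.2557]
ee_rot: [0.2, -0.201, -0.678, 0.678]
contact_force: [-1.8, 1.1, 1.4]
opening: 0.246
```

Emit:
{"api": "arm_command", "payload": {"motion": [[0,0,0,0.001,0,0,0.8],[0,0,0,0.001,0,0,0.8],[0,0,0,0,0,0,0.8]]}}

```text
time_s: 17.38
eef_pos: [0.5562, -0.2524, 0.2558]
ee_rot: [0.199, -0.202, -0.678, 0.678]
contact_force: [1.1, -1.0, 1.6]
opening: 0.25
```

Seated: the weight is off and side forces are near zero. Releasing gently.

Emit:
{"api": "arm_command", "payload": {"motion": [[0,0,0,-0.0008,0,0,0.8],[0,0,0,0,0,0,0.55],[0,0,0,0,0,0,0.5],[0,0,0,0,0,0,0.48],[0,0,0,0,0,0,0.45],[0,0,0,0,0,0,0.4],[0,0,0,0,0,0,0.3],[0,0,0,0,0,0,0.15],[0,0,0,0,0,0,0],[0,0,0,0,0,0,-0.1],[0,0,0,0,0,0,-0.1],[0,0,0,0,0,0,-0.1]], "force": 5}}

```text
time_s: 18.38
eef_pos: [0.5557, -0.2522, 0.2547]
ee_rot: [-0.201, 0.201, 0.678, -0.678]
contact_force: [-0.5, 0.2, -0.4]
opening: 0.535
```

Emit:
{"api": "arm_command", "payload": {"motion": [[0,0,0,0,-0.005,0,-0.1],[0,0,0,0,-0.01,0,-0.1],[0,0,0,0,-0.015,0,-0.1],[0,0,0,0,-0.02,0,-0.1],[0,0,0,0,-0.02,0,-0.1],[0,0,0,0,-0.02,0,-0.1],[0,0,0,0,-0.02,0,-0.1],[0,0,0,0.03,-0.01,0,-0.1],[0,0,0,0.03,0,0,-0.1],[0,0,0,0.03,0,0,-0.1],[0,0,0,0.03,0,0,-0.1],[0,0,0,0,0,0,-0.1],[0,0,0,0,0,0,-0.1],[0,0,0,0,0,0,-0.1],[0,0,0,0,0,0,-0.1],[0,0,0,0,0,0,-0.1]]}}

```text
time_s: 19.72
eef_pos: [0.4559, -0.1872, 0.3743]
ee_rot: [0.201, -0.201, -0.678, 0.678]
contact_force: [-0.3, 0.7, 0.3]
opening: 0.55
```

```bash
python3 -c "
from h import *
go([.5563,-.2535,.256])
s=camera('side')[:,:,::-1]
for i in range(12): camera('side')
s2=camera('side')[:,:,::-1]
d=cv2.absdiff(s[150:260,330:400],s2[150:260,330:400]).max(); print('diff',d)
a=np.hstack([crop(s2,330,150,55,100,6),crop(s2,230,230,68,100,6)]);cv2.imwrite('pics/m8.png',a)"
```

```text
t 19.7167 pos [ 0.4559 -0.1872  0.3743] open mm 47.8 F [-0.3  0.7  0.3] j [-0.06  0.08 -0.02  0.   -1.47  1.05]
[[-0.838 -0.001 -0.545]
 [ 0.545  0.    -0.838]
 [ 0.001 -1.     0.   ]]
dist 0.1687 tool shift [-0.1204  0.1182  0.0007]
diff 117
```

View pics/m8.png

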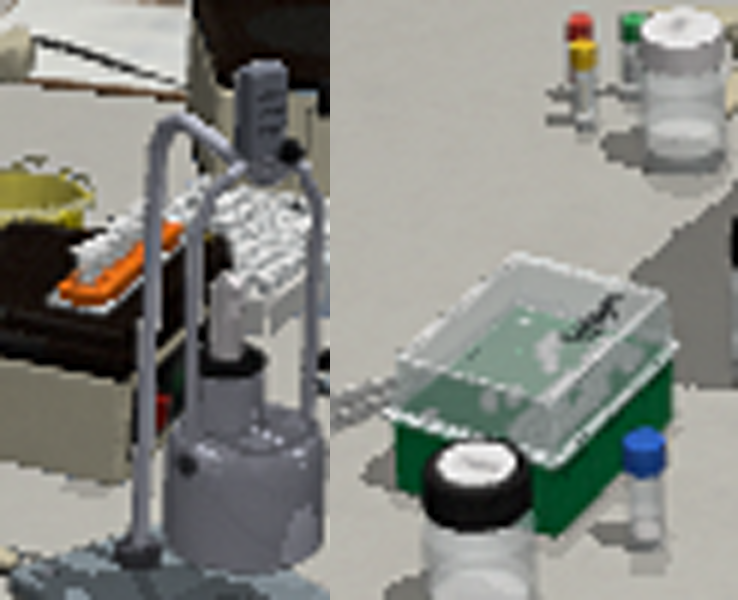

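The canister hangs on the hook with the stopper in, but the two pictures differ (max 117), so it may be swinging a little. I'll wait and measure again.

Emit:
{"api": "arm_command", "payload": {"motion": [[0,0,0,0,0,0,-0.1],[0,0,0,0,0,0,-0.1],[0,0,0,0,0,0,-0.1],[0,0,0,0,0,0,-0.1],[0,0,0,0,0,0,-0.1],[0,0,0,0,0,0,-0.1],[0,0,0,0,0,0,-0.1],[0,0,0,0,0,0,-0.1],[0,0,0,0,0,0,-0.1],[0,0,0,0,0,0,-0.1],[0,0,0,0,0,0,-0.1],[0,0,0,0,0,0,-0.1],[0,0,0,0,0,0,-0.1],[0,0,0,0,0,0,-0.1],[0,0,0,0,0,0,-0.1],[0,0,0,0,0,0,-0.1],[0,0,0,0,0,0,-0.1],[0,0,0,0,0,0,-0.1],[0,0,0,0,0,0,-0.1],[0,0,0,0,0,0,-0.1]]}}

```text
time_s: 22.08
eef_pos: [0.4551, -0.1869, 0.3747]
ee_rot: [0.201, -0.201, -0.678, 0.678]
contact_force: [0.2, 0.8, -0.2]
opening: 0.551
```

```bash
cat > sw.py <<'E'
from h import *
f=[camera('side')[150:260,330:385].astype(np.float32).mean(2) for i in range(24)]
w=cv2.createHanningWindow((55,40),cv2.CV_32F)
print([round(float(v),2) for g in f for v in [cv2.phaseCorrelate(f[0][65:105],g[65:105],w)[0][0]]])
print([int(np.abs(g-f[0]).max()) for g in f],manip.state()["time_s"])
E
python3 sw.py
```

```text
[0.0, -0.0, -0.01, -0.02, -0.01, -0.01, -0.02, 0.0, 0.01, -0.01, -0.01, -0.0, -0.02, -0.01, -0.02, -0.0, 0.0, -0.01, -0.01, 0.01, 0.01, -0.03, 0.0, 0.01]
[0, 7, 7, 7, 7, 7, 9, 7, 7, 6, 7, 7, 6, 7, 7, 7, 7, 8, 6, 8, 7, 8, 7, 6] 23.2833
```

It is still now: under 0.03 px of movement over 1.2 s. Last check, on the bystanders and the stopper.

```bash
python3 -c "
from h import *
a=camera('side')[:,:,::-1];b=cv2.imread('pics/side0.png')
cv2.imwrite('pics/m9.png',np.vstack([crop(b,230,210,170,110,2),crop(a,100,140,300,0+320,1)[:0] if 0 else crop(a,230,150,170,185,2)])[:600])"
```

```text
(no output)
```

View pics/m9.png

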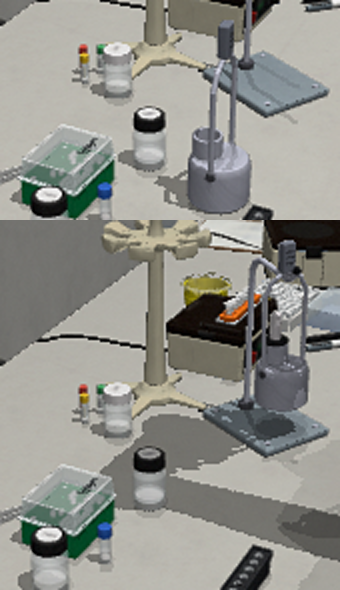

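The jars, tip box, vial and strip block stand where they did. The canister hangs clear of the foot plate with the stopper in, so I'm handing in.

```bash
python3 -c "
from h import *
job.hand_in()"
```

```text
the job is handed in; nothing more can be done
```

The stopper is fully home in the canister's neck, and the canister hangs by its bail on the hook, still and clear of the gripper. I handed the job in at about 23 s; the hand-in reports no verdict.

- **Stopper:** I pressed it in with the gripper leaning 38°, while the canister stood on the table. It stopped within 0.2 mm of the expected height at about 10 N, and the picture showed the flange flush on the rim.
- **Hanging:** The bail met the hook at the predicted height. The pictures showed movement just after release, but after a 2 s wait the canister moved less than 0.03 px over 1.2 s. The stopper was still in place.
- **Other things:** By eye, both black-capped jars, the tip box, the vial and the strip block stand where they did. The last picture did not cover the swab box or the green look-alike, but the arm passed well clear of both.
- **Disagreement:** The description put the neck roughly to the robot's left. The images showed it on the side away from the robot, so I worked from the images.

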